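# Swap the transport pin for the snap cap on a canister and hold it down

### The job

Draw the red transport pin straight up out of the canister's neck and park it in the yellow fork at the canister's side, shank hanging in the slot and head resting on the fork, and let go of it. Then take the orange cap and press it straight down onto the neck until it clicks, keep pressing after the click until the black sprung seal ring under it is squeezed fully home, and finish like that: cap still in the gripper and still pressed down, not released. Leave the jar, the bottle and the carton where they stand.

Things in the scene. Friction and masses are not known exactly. Their poses are not given: they have to be found in the camera images.
- station: Fixed white canister in a steel cradle, 110 (x) x 180 (y) x 110 mm high, cradle rim 122 x 192 mm and 22 mm high; it cannot move. Origin: centre of its underside, on the table. z up. On its flat top (110 mm up) at x 0, y -45 mm stands the neck; on its +y side, level with its top, is the yellow fork.
- stud_top (a point): Centre of the top of the neck, the stud for the cap: a grey upright tube of 23 mm outside diameter, 34 mm high above the canister's top, with a bore 12 mm wide and 34 mm deep. Four sprung steel noses (8 mm balls), centred 19 mm above the canister's top, stand out to a radius of 16 mm and give way inwards. Round its foot lies the seal ring.
- notch (a point): Parking point in the yellow fork's slot, level with the fork's top face (110 mm up), at canister x 0, y +115 mm. The fork is a level plate 6 mm thick, 54 mm wide; slot 14 mm wide along y, closed at y 103, open at y 150 mm (flared lips to 167), open above and below: lower the pin in or slide it in from the +y end. Parked, its axis is at y 108 to 145 mm, its head's underside on the plate.
- pin: Loose transport pin, 60 g: steel shank 10 mm diameter, 30 mm long, below a red ribbed round head 22 mm diameter, 30 mm high. Origin: on the axis at the underside of the head; z up along the axis towards the head. At the start it stands in the bore of the neck with its head resting on the neck's top.
- cap: Loose orange ribbed cap, 50 g, 44 mm diameter, 46 mm high, closed on top; stands open side down. Origin: centre of its lower rim, z up. Cavity 36 mm deep; snap lip inside 26 mm wide, 4.5 mm above the rim. Rim heights above the canister's top: 19 mm lip meets the noses, push grows to 8 to 18 N; at 14 mm it clicks, the push drops and the noses pull the cap down to 10 mm; then the seal; 5 mm fully home.
- seal (a joint): Travel of the black rubber seal ring, 48 mm outside diameter, round the foot of the neck: 0 = up (its top 10 mm above the canister's top), 0.005 m = squeezed fully home, a hard stop. A spring lifts it: about 3 N when up and 11 N when home. Only the cap's rim presses it.
- jar: Bystander: white round jar 60 mm diameter, 62 mm high. Origin: centre of its underside.
- bottle: Bystander: white bottle with a blue cap, 64 mm diameter, 130 mm high. Origin: centre of its underside.
- carton: Bystander: closed cardboard carton 90 x 130 x 60 mm high. Origin: centre of its underside.
Mind the look-alikes: they are no part of the job. Of the things that look like the cap, the middle-sized one is meant.

How it is judged:
On the way, in this order (a step that is already met when the one before it is completed fails the run):
1. the pin is drawn right out of the neck (z of pin in the frame of station above 0.176 m), for 0.05 s.
2. the pin hangs in the fork, upright, head on the plate, released (x of pin in the frame of station between -0.008 and 0.008 m and y of pin in the frame of station between 0.103 and 0.148 m and z of pin in the frame of station between 0.105 and 0.115 m and angle between pin's own z axis and vertical below 0.15 rad and contact force between the fingers and pin below 0.05 N and linear speed of pin below 0.02 m/s), for 0.2 s.
3. the cap has clicked over the noses (horizontal distance between cap and stud_top below 0.004 m and angle between cap's own z axis and vertical below 0.12 rad and z of cap in the frame of station below 0.122 m), for 0.05 s.
At the end, for the whole second after the job is handed in: Pin upright, at rest and untouched in the fork slot (103-148 mm along the canister's y), head on the plate within 5 mm; cap on the neck within 4 mm and 0.12 rad, rim under 7.5 mm above the canister, seal squeezed over 3.5 mm, cap pressing over 5 N, fingers on the cap over 3 N (all of step 2 and horizontal distance between cap and stud_top below 0.004 m and angle between cap's own z axis and vertical below 0.12 rad and z of cap in the frame of station below 0.1175 m and value of joint seal above 0.0035 m and contact force between cap and station above 5 N and contact force between the fingers and cap above 3 N); the arm keeps its last pose, push and grip.
It fails at once if the white jar is shifted by more than 30 mm or tipped over (distance of jar from where it was at the start of the episode above 0.03 m or angle between jar's own z axis and vertical above 0.5 rad).
It fails at once if the tall bottle is shifted by more than 30 mm or tipped over (distance of bottle from where it was at the start of the episode above 0.03 m or angle between bottle's own z axis and vertical above 0.5 rad).
It fails at once if the carton is shifted by more than 30 mm or tipped over (distance of carton from where it was at the start of the episode above 0.03 m or angle between carton's own z axis and vertical above 0.5 rad).
It also fails if it takes over 67 s, if anything falls off the work surface, if the arm or the gripper's body presses on something with over 40 N, if the wrist force passes 120 N, or if a joint passes its speed limit or range.

### The arm

A 6-joint arm with a two-finger parallel gripper is mounted at the origin on the work surface. World frame = base frame: x ahead of the robot, y to its left, z up, the work surface at z = 0. Lengths are in m, angles in rad, forces in N, time in s.
With the tool pointing down it reaches from about 0.25 to 0.775 m from the base axis. Payload 4 kg.
Tool frame: the origin (TCP) lies midway between the tips of the shut fingers; the grasp point (between the pads) lies 19 mm behind it (robot.tcp_to_grasp is the distance from the TCP to the grasp point, in m); x points along the fingers, y is the direction in which the jaws open and shut, and the axes are right-handed (so a half turn about x gives the same grasp; the last joint's range is limited). The gripper opens to 94 mm and grips with 3 to 60 N. Pads are 16 mm wide; open, the fingers measure 119 mm over their backs; the gripper's body (75 mm by 177 mm) begins 78 mm behind the grasp point.
Start: joints at [-1.289, 0.087, 1.371, -0, 1.684, -0.103], TCP at [0.206, -0.51, 0.18] pointing down, gripper open.
Joint ranges: [-3.1, 3.1], [-0.76, 2.03], [0.27, 2.55], [-1.08, 4.22], [0.17, 2.65], [-2.57, 2.57]. Speed limits (rad/s): [2.79, 2.79, 3.14, 3.14, 3.14, 3.14].

### API

Orientations are given as [roll, pitch, yaw] about the fixed x, y, z axes, in that order (R = Rz(yaw) Ry(pitch) Rx(roll)).
In Python, from bench import robot gives the robot as it stands.
- The arm moves only by the tool send_rows, never from a script. Its argument "increments" is a list of rows, each a list of 5 numbers: the opening, from -1 (shut) to 1 (fully open), so that 0 is half open, then the shift along the tool's x, y, z in m, then the turn about the tool's x in rad. In form: [[hand, tx, ty, tz, roll], ...]. A call has 1 to 5 rows; each row is the pose to reach, as a shift and turn from the pose commanded when the call began, along the tool's axes at that moment; what a row does not reach only later rows make up. A row lasts 1/12 s, in which the tool goes at most 41.7 mm and 7.16 degrees, less where a joint would pass 70% of its speed; a pose out of reach is approached as far as the arm can. A call with a gripper value outside its range is refused whole. The fingers move at their own pace and stop on an object; the grip force is fixed at half the most. Time passes only in rows, so rows that repeat a pose let the fingers close. It gives the time, the measured TCP pose, the force and the opening at its end, in the units of the state.
- robot.get_obs(): the state, without advancing time (a new reading comes with each control period).
- robot.snapshot(name): name is "scene" or "top"; returns a dict with "image" (384x512x3 uint8, red, green, blue), "intrinsics" (3x3 intrinsics, pixels), "world_from_camera" (4x4, takes a point from camera to world coordinates). Camera axes: x right, y down, z forward; pixel columns grow to the right and rows downward; lengths in m; the calibration is good to about 2 mm. A picture is of the moment at which its call begins. There is no depth.
- robot.close_job(): hands the job in, once; it reports no verdict.
The state is a dict: "time": time; "joint_positions": joint angles; "qvel": joint speeds; "joint_torque": joint torques, N m; "tool_pos": TCP position; "ee_rot": TCP orientation; "wrist_force": force on the tool from outside, world axes, zero at the start; "wrist_torque": the same for the moment, N m; "width": finger opening in m.
Only numpy, scipy, OpenCV 4.12 (cv2) and the standard library are available. Lean on these libraries where they do the work, as an engineer would, in place of code of your own. Each camera call takes 0.05 s, during which the arm holds its last target.

## Working session

There is one attempt and no reset: what is moved stays moved. The work goes in short steps, Python scripts to look and compute and a tool call to move; the robot and the scene stay as the last step left them, time stands still between calls to the robot, and variables do not carry over. Pictures are saved under pics/ and viewed, and the job is handed in when it is done.

Besides the shell and the picture viewer there is one more tool, called as a command line: name --pt "numbers of a row" for each row, then --argument value for the rest. send_rows: Moves the arm, as the interface text tells. Its arguments: {"type":"object","properties":{"increments":{"type":"array"}},"required":["increments"]}

```bash
mkdir -p pics; cat > h.py <<'E'
import numpy as np, cv2, pickle
from bench import robot
def snap(tag):
    out={}
    for n in ("scene","top"):
        s=robot.snapshot(n); out[n]=s
        cv2.imwrite(f"pics/{tag}_{n}.png",s["image"][:,:,::-1])
    pickle.dump(out,open(f"{tag}.pkl","wb")); return out
def ray(s,u,v):
    K=s["intrinsics"];T=s["world_from_camera"]
    d=T[:3,:3]@np.linalg.inv(K)@np.array([u,v,1.]);return T[:3,3],d
def onz(s,u,v,z):
    o,d=ray(s,u,v);return o+d*(z-o[2])/d[2]
def proj(s,p):
    T=np.linalg.inv(s["world_from_camera"]);q=s["intrinsics"]@(T[:3,:3]@np.array(p)+T[:3,3]);return q[:2]/q[2]
def two(s1,p1,s2,p2):
    A=[];b=[]
    for s,p in((s1,p1),(s2,p2)):
        o,d=ray(s,*p);d=d/np.linalg.norm(d);M=np.eye(3)-np.outer(d,d);A.append(M);b.append(M@o)
    x=np.linalg.lstsq(np.vstack(A),np.hstack(b),rcond=None)[0];return x
def blobs(s,lo,hi,amin=30):
    hsv=cv2.cvtColor(s["image"],cv2.COLOR_RGB2HSV);m=cv2.inRange(hsv,np.array(lo),np.array(hi))
    n,l,st,c=cv2.connectedComponentsWithStats(m)
    return m,[(st[i].tolist(),c[i].round(1).tolist()) for i in range(1,n) if st[i,4]>=amin]
E
python3 - <<'E'
from h import *
o=snap("a")
for n in o:
    s=o[n];print(n,s["intrinsics"].tolist(),s["world_from_camera"].round(4).tolist())
    for nm,lo,hi in(("red",(0,150,60),(6,255,255)),("red2",(172,150,60),(180,255,255)),("orange",(7,140,80),(20,255,255)),("yel",(21,140,80),(35,255,255))):
        print(nm,blobs(s,lo,hi)[1])
print(robot.get_obs())
a=np.hstack([o["scene"]["image"],o["top"]["image"]])
E
```

```text
scene [[468.6898158162791, 0.0, 244.59125409864683], [0.0, 468.6898158162791, 187.79134090585887], [0.0, 0.0, 1.0]] [[-0.6431, 0.6003, -0.4755, 1.1239], [0.7656, 0.5175, -0.3822, 0.4808], [0.0167, -0.6098, -0.7924, 1.0733], [0.0, 0.0, 0.0, 1.0]]
red [([240, 168, 9, 13, 87], [244.3, 173.4])]
red2 []
orange [([182, 139, 22, 29, 542], [192.9, 152.7]), ([156, 156, 17, 22, 298], [163.8, 166.8]), ([143, 180, 12, 15, 142], [148.6, 186.7])]
yel [([293, 187, 33, 21, 374], [306.1, 197.5])]
top [[499.16426908674777, 0.0, 254.01116134540408], [0.0, 499.16426908674777, 197.5904614430093], [0.0, 0.0, 1.0]] [[-0.0053, -0.9901, 0.1404, 0.3597], [-1.0, 0.005, -0.0027, 0.0115], [0.002, -0.1404, -0.9901, 1.5309], [0.0, 0.0, 0.0, 1.0]]
red [([250, 197, 8, 7, 42], [253.4, 199.9])]
red2 []
orange [([329, 162, 10, 10, 84], [333.6, 166.8]), ([332, 183, 17, 15, 189], [339.9, 190.2]), ([320, 209, 23, 22, 366], [330.9, 219.5])]
yel [([186, 218, 31, 26, 302], [203.2, 230.1])]
{'time': 0.1, 'joint_positions': array([-1.28907520e+00,  8.78954976e-02,  1.37207049e+00, -3.14658008e-06,
        1.68359887e+00, -1.03107646e-01]), 'qvel': array([ 5.06993323e-04, -1.30635107e-03, -3.85409538e-03,  2.46594854e-04,
        9.07637572e-06,  1.23369283e-03]), 'joint_torque': array([ 2.16802924e-03, -3.41252625e+01, -3.03301227e+01,  7.20335590e-02,
        3.04525264e-02, -1.03552397e-04]), 'tool_pos': array([ 0.20631199, -0.50926351,  0.17912995]), 'ee_rot': array([-1.6723183 ,  1.56882412,  1.85410278]), 'wrist_force': array([ 0.81781379, -0.62417641, -0.07353926]), 'wrist_torque': array([0.04558869, 0.01930386, 0.01501157]), 'width': 0.09389375639121317}
```

View pics/a_scene.png

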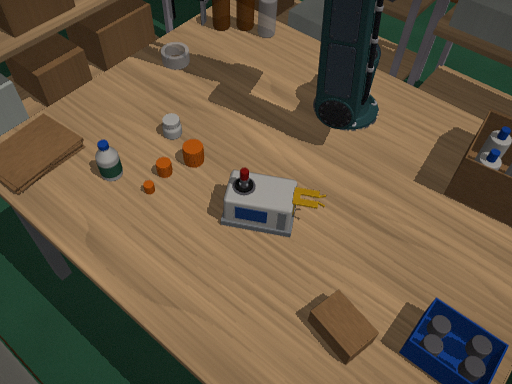

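View pics/a_top.png

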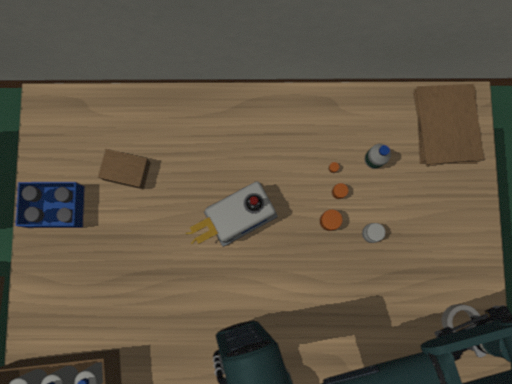

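The scene view shows the canister at about (262,203), the neck at (244,185), the red pin head at (244,174) and the fork at (306,197). There are three orange caps: small at scene (149,187) / top (334,167), middle at (164,167) / (340,190) and large at (193,153) / (331,219). The task means the middle one, and I'll check its size in an enlarged crop.

```bash
python3 - <<'E'
from h import *
o=pickle.load(open("a.pkl","rb"))
S,T=o["scene"],o["top"]
def crop(s,x,y,w,h,k):return cv2.resize(s["image"][y:y+h,x:x+w,::-1],None,fx=k,fy=k,interpolation=cv2.INTER_CUBIC)
cv2.imwrite("pics/crop1.png",np.vstack([np.hstack([crop(S,130,130,80,60,5),crop(T,300,150,80,60,5)]),np.hstack([crop(S,210,155,120,90,10/3),crop(T,180,170,120,90,10/3)])]))
# caps: centre & size. top view: blob ≈ body; two-view from mask centroids approx body centre
for nm,a,b in(("large",(192.9,152.7),(330.9,219.5)),("mid",(163.8,166.8),(339.9,190.2)),("small",(148.6,186.7),(333.6,166.8)),("pin head",(244.3,173.4),(253.4,199.9))):
    x=two(S,a,T,b);print(nm,x.round(4),(proj(S,x)-a).round(1),(proj(T,x)-b).round(1))
for nm,z,(u,v),w in(("mid",.046,(339.9,190.2),17),("large",.05,(330.9,219.5),23),("small",.03,(333.6,166.8),10)):
    print(nm,onz(T,u,v,z).round(4),"diam",w/499.16*(1.53-z)/.99)
# white canister top
m,b=blobs(T,(0,0,150),(180,60,255));print(b)
E
```

```text
large [ 0.5024 -0.2214  0.0364] [-0.8 -0.1] [-0.6  0.5]
mid [ 0.5925 -0.2524  0.0286] [-0.9 -0.2] [-0.6  0.5]
small [ 0.6673 -0.2371  0.0201] [-0.7 -0.1] [-0.5  0.4]
pin head [0.5457 0.0112 0.1652] [-0.8 -0.1] [-0.6  0.4]
mid [ 0.5914 -0.2514  0.046 ] diam 0.05105142295622302
large [ 0.5026 -0.2212  0.05  ] diam 0.06888340088115712
small [ 0.6666 -0.237   0.03  ] diam 0.030354025065139734
[]
```

View pics/crop1.png

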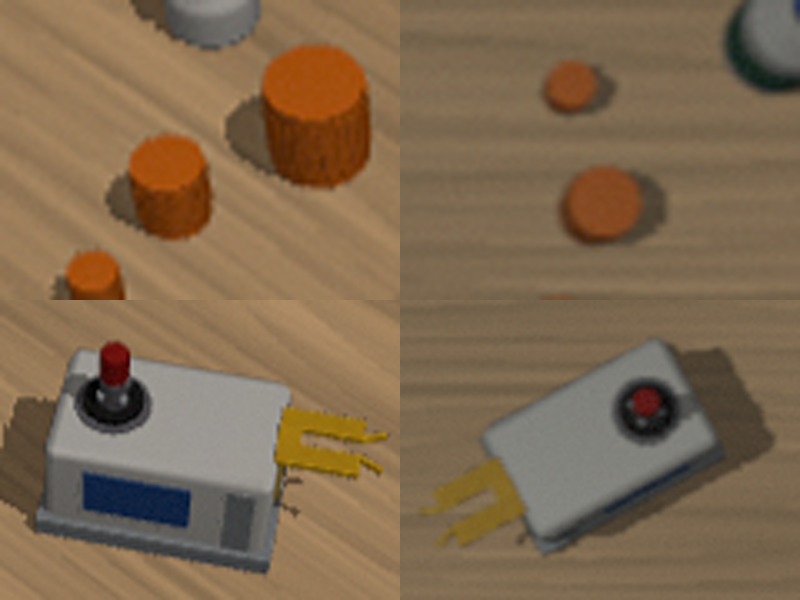

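The crop confirms it: the middle cap, scene (164,167) / top (340,190), is about 45 mm across, which matches 44 mm. The others are about 30 and 65 mm. Next I'll get the canister yaw and the fork.

```bash
python3 - <<'E'
from h import *
o=pickle.load(open("a.pkl","rb"))
S,T=o["scene"],o["top"]
for s,n,roi in((T,"top",(200,175,85,75)),(S,"scene",(215,165,90,75))):
    hsv=cv2.cvtColor(s["image"],cv2.COLOR_RGB2HSV);x,y,w,h=roi
    m=np.zeros(hsv.shape[:2],np.uint8);mm=cv2.inRange(hsv,np.array((0,0,135)),np.array((180,45,255)))
    m[y:y+h,x:x+w]=mm[y:y+h,x:x+w]
    c=max(cv2.findContours(m,0,2)[0],key=cv2.contourArea)
    P=np.array([onz(s,*p[0],.11)[:2] for p in c]).astype(np.float32)
    r=cv2.minAreaRect(P);print(n,"white@.11",r, cv2.contourArea(c))
    m,_=blobs(s,(21,120,70),(35,255,255));c=max(cv2.findContours(m,0,2)[0],key=cv2.contourArea)
    ys,xs=np.nonzero(m);P=np.array([onz(s,a,b,.108)[:2] for a,b in zip(xs,ys)])
    k=P-P.mean(0);ev,V=np.linalg.eigh(k.T@k);print("fork mean",P.mean(0),"axis deg",np.degrees(np.arctan2(V[1,1],V[0,1])))
    np.save(n+"_fork.npy",P)
    print("ext along",(k@V[:,1]).min(),(k@V[:,1]).max(),"across",(k@V[:,0]).min(),(k@V[:,0]).max())
print("pin top",onz(T,253.4,199.9,.172),"scene",onz(S,244.3,173.4,.162))
print("cap T",onz(T,339.9,190.2,.044),"S",onz(S,163.8,166.8,.027))
E
```

```text
top white@.11 ((0.4541237950325012, 0.09923145920038223), (0.005712473299354315, 0.005685271695256233), 89.70288848876953) 2.0
fork mean [0.46876102 0.15307703] axis deg 115.23913363951475
ext along -0.03161704894969752 0.04774486467572837 across -0.027629720956753166 0.02708647992759204
scene white@.11 ((0.5240316987037659, 0.054366692900657654), (0.10485769808292389, 0.17106439173221588), 28.596445083618164) 1520.0
fork mean [0.46644224 0.15501138] axis deg 126.65802766962624
ext along -0.035839073084475585 0.04938177130399266 across -0.053293759773128904 0.03305621894543004
pin top [0.54594314 0.00950482 0.172     ] scene [0.54261397 0.01142143 0.162     ]
cap T [ 0.59170047 -0.25170836  0.044     ] S [ 0.59049875 -0.25122143  0.027     ]
```

```bash
python3 - <<'E'
from h import *
o=pickle.load(open("a.pkl","rb"))
S,T=o["scene"],o["top"]
s=T;hsv=cv2.cvtColor(s["image"],cv2.COLOR_RGB2HSV)
print(hsv[215,235],hsv[225,250],hsv[240,225], hsv[195,300])
x,y,w,h=200,170,85,80
m=np.zeros(hsv.shape[:2],np.uint8);mm=cv2.inRange(hsv,np.array((0,0,100)),np.array((180,40,255)));m[y:y+h,x:x+w]=mm[y:y+h,x:x+w]
c=max(cv2.findContours(m,0,2)[0],key=cv2.contourArea)
P=np.array([onz(s,*p[0],.11)[:2] for p in c]).astype(np.float32)
print("top white",cv2.minAreaRect(P))
# dark ring (seal): centre in both
for s,n,(x,y,w,h),z in((T,"top",(235,180,40,40),.118),(S,"scene",(225,165,40,45),.118)):
    g=cv2.cvtColor(s["image"],cv2.COLOR_RGB2HSV)
    mm=np.zeros(g.shape[:2],np.uint8);q=cv2.inRange(g,np.array((0,0,0)),np.array((180,255,75)));mm[y:y+h,x:x+w]=q[y:y+h,x:x+w]
    c=max(cv2.findContours(mm,0,2)[0],key=cv2.contourArea);P=np.array([onz(s,*p[0],z)[:2] for p in c]).astype(np.float32)
    print(n,"ring",cv2.minEnclosingCircle(P),cv2.fitEllipse(P))
# slot axis: fork plate midline from top: across-range midpoints along axis
P=np.load("top_fork.npy")
for yaw in(28,28.5,29):
    a=np.radians(yaw);ex=np.array([np.cos(a),np.sin(a)]);ey=np.array([-ex[1],ex[0]])
    u=P@ex;v=P@ey
    print(yaw,[(round(v0,3),round((u[(v>=v0)&(v<v0+.006)].min()+u[(v>=v0)&(v<v0+.006)].max())/2,4)) for v0 in np.arange(v.min(),v.max()-.006,.006)],"pin u,v",np.array([.546,.0095])@ex,np.array([.546,.0095])@ey)
E
```

```text
[ 25  12 130] [ 24  12 104] [40  9 85] [ 16  92 128]
top white ((0.5238397121429443, 0.05124959349632263), (0.1052585318684578, 0.1743486523628235), 28.37914276123047)
top ring ((0.5464521646499634, 0.007389354985207319), 0.029073871672153473) ((0.5453777313232422, 0.007507513277232647), (0.05265476927161217, 0.05543892830610275), 178.8011932373047)
scene ring ((0.5409609079360962, 0.006372587755322456), 0.03712106868624687) ((0.5436715483665466, 0.01075473241508007), (0.05203017219901085, 0.06659601628780365), 129.22793579101562)
28 [(np.float64(-0.116), np.float64(0.4853)), (np.float64(-0.11), np.float64(0.4848)), (np.float64(-0.104), np.float64(0.4863)), (np.float64(-0.098), np.float64(0.4864)), (np.float64(-0.092), np.float64(0.4847)), (np.float64(-0.086), np.float64(0.4848)), (np.float64(-0.08), np.float64(0.4857)), (np.float64(-0.074), np.float64(0.4858)), (np.float64(-0.068), np.float64(0.4847)), (np.float64(-0.062), np.float64(0.4861)), (np.float64(-0.056), np.float64(0.4875)), (np.float64(-0.05), np.float64(0.4858)), (np.float64(-0.044), np.float64(0.4846))] pin u,v 0.486549
[... 525 characters left out ...]
at64(0.4854)), (np.float64(-0.049), np.float64(0.4843))] pin u,v 0.4843671517358994 -0.25217992053145755
29 [(np.float64(-0.125), np.float64(0.4833)), (np.float64(-0.119), np.float64(0.4835)), (np.float64(-0.113), np.float64(0.4844)), (np.float64(-0.107), np.float64(0.4847)), (np.float64(-0.101), np.float64(0.4837)), (np.float64(-0.095), np.float64(0.4826)), (np.float64(-0.089), np.float64(0.4843)), (np.float64(-0.083), np.float64(0.4845)), (np.float64(-0.077), np.float64(0.4841)), (np.float64(-0.071), np.float64(0.485)), (np.float64(-0.065), np.float64(0.4865)), (np.float64(-0.059), np.float64(0.4856)), (np.float64(-0.053), np.float64(0.4833))] pin u,v 0.4821480514904503 -0.2563971654366758
```

```bash
cat >> h.py <<'E'
from scipy.spatial.transform import Rotation as Ro
def R():
    r=robot.get_obs()["ee_rot"];return Ro.from_euler("xyz",r).as_matrix()
def go(x,y,z,jaw=None):
    o=robot.get_obs();M=R();d=M.T@(np.array([x,y,z])-o["tool_pos"])
    a=np.degrees(np.arctan2(M[1,1],M[0,1]));msg=f"t={o['time']:.2f} shift {d.round(4)} jaw now {a:.2f}"
    if jaw is not None:
        e=(jaw-a+90)%180-90;msg+=f" roll {-np.radians(e):.4f} (alt {-np.radians(e-180*np.sign(e)):.4f})"
    print(msg,"tcp",o["tool_pos"].round(4),"F",o["wrist_force"].round(2),"w",round(o["width"],4),"j6",o["joint_positions"].round(3)[-1])
E
python3 - <<'E'
from h import *
print(R().round(3)); go(.5448,.0100,.26,28.4)
E
```

```text
[[-0.001  0.375 -0.927]
 [ 0.002 -0.927 -0.375]
 [-1.    -0.002 -0.   ]]
t=0.10 shift [-0.0801 -0.3544 -0.5087] jaw now -67.95 roll 1.4600 (alt -1.6816) tcp [ 0.2063 -0.5093  0.1791] F [ 0.82 -0.62 -0.07] w 0.0939 j6 -0.103
```

send_rows --pt "1 -0.03 0 0 -0.12" --pt "1 -0.06 0 0 -0.24" --pt "1 -0.08 0 0 -0.36" --pt "1 -0.08 0 0 -0.48" --pt "1 -0.08 0 0 -0.6"

```text
time: 0.52
tool_pos: [0.2067, -0.5105, 0.2621]
ee_rot: [0.866, 1.567, -1.284]
wrist_force: [0.5, 0.2, -0.2]
width: 0.0943
```

send_rows --pt "1 0 0 0 -0.12" --pt "1 0 0 0 -0.24" --pt "1 0 0 0 -0.36" --pt "1 0 0 0 -0.48" --pt "1 0 0 0 -0.6"

```text
time: 0.93
tool_pos: [0.2064, -0.5095, 0.2595]
ee_rot: [-2.906, 1.569, 1.826]
wrist_force: [0.2, -0.0, 0.2]
width: 0.0942
```

send_rows --pt "1 0 0 0 -0.12" --pt "1 0 0 0 -0.24" --pt "1 0 0 0 -0.36" --pt "1 0 0 0 -0.48" --pt "1 0 0 0 -0.4816"

```text
time: 1.35
tool_pos: [0.2064, -0.5096, 0.2595]
ee_rot: [2.977, 1.57, 1.904]
wrist_force: [0.8, 0.2, 0.3]
width: 0.0943
```

```bash
python3 - <<'E'
from h import *
go(.5448,.0100,.26,28.4)
E
```

```text
t=1.35 shift [-0.      0.5454 -0.295 ] jaw now 28.51 roll 0.0019 (alt -3.1397) tcp [ 0.2064 -0.5096  0.2595] F [0.78 0.15 0.26] w 0.0943 j6 -1.787
```

send_rows --pt "1 0 0.034 -0.0184 0" --pt "1 0 0.068 -0.0368 0" --pt "1 0 0.102 -0.0552 0" --pt "1 0 0.136 -0.0736 0" --pt "1 0 0.17 -0.092 0"

```text
time: 1.77
tool_pos: [0.3127, -0.3464, 0.2598]
ee_rot: [2.894, 1.57, 1.815]
wrist_force: [0.0, 0.4, 0.1]
width: 0.0939
```

send_rows --pt "1 0 0.034 -0.0184 0" --pt "1 0 0.068 -0.0368 0" --pt "1 0 0.102 -0.0552 0" --pt "1 0 0.136 -0.0736 0" --pt "1 0 0.17 -0.092 0"

```text
time: 2.18
tool_pos: [0.4185, -0.1844, 0.26]
ee_rot: [-0.216, 1.571, -1.295]
wrist_force: [1.6, -1.3, -0.1]
width: 0.0939
```

send_rows --pt "1 0 0.034 -0.0184 0" --pt "1 0 0.068 -0.0368 0" --pt "1 0 0.102 -0.0552 0" --pt "1 0 0.136 -0.0736 0" --pt "1 0 0.17 -0.092 0"

```text
time: 2.6
tool_pos: [0.5244, -0.0225, 0.2599]
ee_rot: [-1.347, 1.57, -2.425]
wrist_force: [0.6, -1.3, 0.4]
width: 0.0942
```

```bash
python3 - <<'E'
from h import *
go(.5448,.0100,.26,28.4)
E
```

```text
t=2.60 shift [-0.0001  0.0334 -0.019 ] jaw now 28.21 roll -0.0032 (alt 3.1384) tcp [ 0.5244 -0.0225  0.2599] F [ 0.58 -1.26  0.38] w 0.0942 j6 -0.643
```

send_rows --pt "1 0 0.0334 -0.019 0" --pt "1 0 0.0334 -0.019 0" --pt "1 0.03 0.0334 -0.019 0" --pt "1 0.06 0.0334 -0.019 0" --pt "1 0.06 0.0334 -0.019 0"

```text
time: 3.02
tool_pos: [0.5398, 0.0084, 0.1922]
ee_rot: [-2.124, 1.556, 3.081]
wrist_force: [-0.1, -0.2, -0.8]
width: 0.0943
```

```bash
python3 - <<'E'
from h import *
go(.5448,.0100,.149,28.4)
o=snap("b")
def crop(s,x,y,w,h,k):return cv2.resize(s["image"][y:y+h,x:x+w,::-1],None,fx=k,fy=k,interpolation=cv2.INTER_CUBIC)
S,T=o["scene"],o["top"]
cv2.imwrite("pics/b_crop.png",np.hstack([crop(S,190,120,100,100,4),crop(T,200,150,100,100,4)]))
E
```

```text
t=3.02 shift [0.0431 0.0057 0.0013] jaw now 28.28 roll -0.0021 (alt 3.1395) tcp [0.5398 0.0084 0.1922] F [-0.11 -0.15 -0.76] w 0.0943 j6 -0.583
```

View pics/b_crop.png

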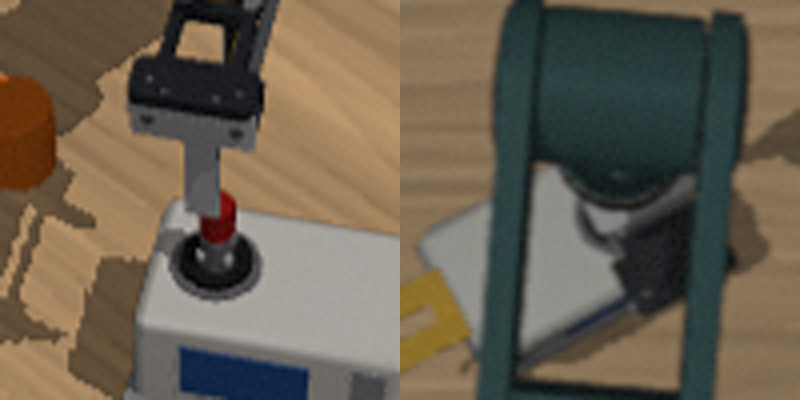

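The scene crop shows the front finger at about (203,185) and the pin head at (218,220). That sideways offset fits the 11° between the jaw axis and the line of sight. I'll descend and grip.

send_rows --pt "1 0.025 0 0 0" --pt "1 0.05 0 0 0" --pt "1 0.05 0 0 0" --pt "1 0.05 0 0 0"

```text
time: 3.45
tool_pos: [0.5444, 0.0076, 0.1514]
ee_rot: [0.767, 1.57, -0.309]
wrist_force: [-0.7, 0.7, -0.4]
width: 0.0942
```

```bash
python3 - <<'E'
from h import *
go(.5448,.0100,.149,28.4)
o=snap("c")
def crop(s,x,y,w,h,k):return cv2.resize(s["image"][y:y+h,x:x+w,::-1],None,fx=k,fy=k,interpolation=cv2.INTER_CUBIC)
S,T=o["scene"],o["top"]
cv2.imwrite("pics/c_crop.png",np.hstack([crop(S,200,140,80,80,5),crop(T,200,150,80,80,5)]))
E
```

```text
t=3.45 shift [ 0.0024  0.0015 -0.0019] jaw now 28.32 roll -0.0015 (alt 3.1401) tcp [0.5444 0.0076 0.1514] F [-0.68  0.69 -0.38] w 0.0942 j6 -0.584
```

View pics/c_crop.png

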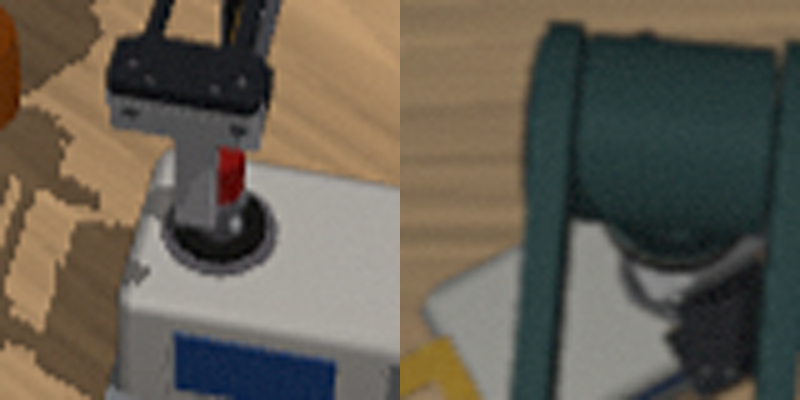

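send_rows --pt "1 0.002 0.0015 -0.002 0" --pt "1 0.002 0.0015 -0.002 0" --pt "-0.4 0.002 0.0015 -0.002 0" --pt "-1 0.002 0.0015 -0.002 0" --pt "-1 0.002 0.0015 -0.002 0"

```text
time: 3.97
tool_pos: [0.5447, 0.0106, 0.1485]
ee_rot: [0.771, 1.57, -0.304]
wrist_force: [0.4, -0.4, -0.2]
width: 0.0771
```

send_rows --pt "-1 0 0 0 0" --pt "-1 0 0 0 0" --pt "-1 0 0 0 0" --pt "-1 0 0 0 0" --pt "-1 0 0 0 0"

```text
time: 4.38
tool_pos: [0.5445, 0.0106, 0.1481]
ee_rot: [-1.095, 1.571, -2.171]
wrist_force: [0.7, 0.7, 0.9]
width: 0.044
```

```bash
python3 - <<'E'
from h import *
go(.5448,.0100,.149,28.4)
E
```

```text
t=4.38 shift [-0.0009 -0.      0.0006] jaw now 28.39 roll -0.0001 (alt 3.1415) tcp [0.5445 0.0106 0.1481] F [0.75 0.7  0.87] w 0.044 j6 -0.58
```

send_rows --pt "-1 0 0 0 0" --pt "-1 0 0 0 0" --pt "-1 0 0 0 0" --pt "-1 0 0 0 0" --pt "-1 0 0 0 0"

```text
time: 4.8
tool_pos: [0.5442, 0.01, 0.1492]
ee_rot: [-0.611, 1.569, -1.686]
wrist_force: [-5.1, -3.0, 7.1]
width: 0.0107
```

```bash
python3 - <<'E'
from h import *
go(.5448,.0100,.149,28.4)
E
```

```text
t=4.80 shift [0.0002 0.0005 0.0003] jaw now 28.38 roll -0.0003 (alt 3.1412) tcp [0.5442 0.01   0.1492] F [-5.14 -3.03  7.15] w 0.0107 j6 -0.58
```

```bash
python3 - <<'E'
from h import *
o=snap("d")
go(.5448,.0100,.149,28.4)
def crop(s,x,y,w,h,k):return cv2.resize(s["image"][y:y+h,x:x+w,::-1],None,fx=k,fy=k,interpolation=cv2.INTER_CUBIC)
S,T=o["scene"],o["top"]
cv2.imwrite("pics/d_crop.png",np.hstack([crop(S,200,140,80,80,5),crop(T,200,150,80,80,5)]))
E
```

```text
t=4.90 shift [0.0007 0.0012 0.0001] jaw now 28.36 roll -0.0007 (alt 3.1409) tcp [0.5437 0.0095 0.1497] F [-1.16 -1.75  4.39] w 0.0028 j6 -0.58
```

View pics/d_crop.png

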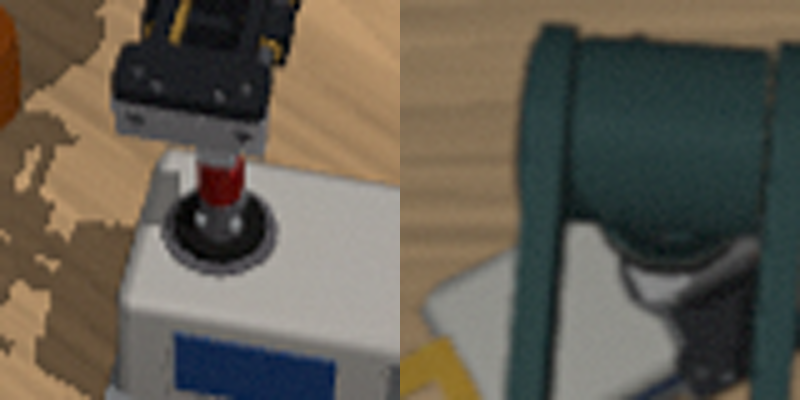

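```bash
python3 - <<'E'
from h import *
o=pickle.load(open("c.pkl","rb"));S=o["scene"]
f=lambda p:((proj(S,p)-[200,140])*5).round(0)
c=np.array([.5444,.0100]);j=np.array([np.cos(np.radians(28.4)),np.sin(np.radians(28.4))]);n=np.array([-j[1],j[0]])
for k in(.047,.055,0,-.047):
  for z in(.149,.174): print("finger",k,z,f([*(c+j*k),z]))
for z in(.144,.174):
  print("pin axis",z,f([.545,.0105,z]))
d=pickle.load(open("d.pkl","rb"))["scene"]["image"]
a=pickle.load(open("a.pkl","rb"))["scene"]["image"]
cr=lambda im:cv2.resize(im[150:200,220:280,::-1],None,fx=6.6,fy=6.6,interpolation=cv2.INTER_CUBIC)
cv2.imwrite("pics/d2.png",np.hstack([cr(a),cr(d)]))
go(.5448,.01,.149)
E
```

```text
finger 0.047 0.149 [197. 256.]
finger 0.047 0.174 [198. 225.]
finger 0.055 0.149 [194. 269.]
finger 0.055 0.174 [194. 238.]
finger 0 0.149 [217. 184.]
finger 0 0.174 [217. 152.]
finger -0.047 0.149 [235. 115.]
finger -0.047 0.174 [236.  83.]
pin axis 0.144 [217. 191.]
pin axis 0.174 [217. 154.]
t=4.90 shift [0.0007 0.0012 0.0001] jaw now 28.36 tcp [0.5437 0.0095 0.1497] F [-1.16 -1.75  4.39] w 0.0028 j6 -0.58
```

View pics/d2.png

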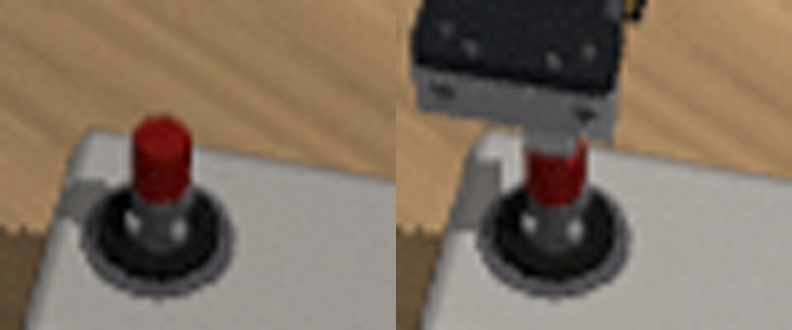

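```bash
python3 - <<'E'
from h import *
print(robot.tcp_to_grasp,[x for x in dir(robot) if not x.startswith("_")])
o=pickle.load(open("b.pkl","rb"));S=o["scene"]
print(((proj(S,[.5398+.05*np.cos(.495),.0084+.05*np.sin(.495),.192])-[190,120])*4).round(0))
E
```

```text
0.0188 ['IKError', 'close_job', 'get_obs', 'snapshot', 'tcp_to_grasp']
[200. 240.]
```

send_rows --pt "1 0 0 0 0" --pt "1 0 0 0 0" --pt "1 0 0 0 0" --pt "1 0 0 0 0" --pt "1 0 0 0 0"

```text
time: 5.32
tool_pos: [0.5449, 0.0107, 0.1483]
ee_rot: [1.233, 1.57, 0.158]
wrist_force: [0.4, -1.4, -0.1]
width: 0.0328
```

send_rows --pt "1 0 0 0 0" --pt "1 0 0 0 0" --pt "1 0 0 0 0" --pt "1 0 0 0 0" --pt "1 0 0 0 0"

```text
time: 5.73
tool_pos: [0.5443, 0.0106, 0.1477]
ee_rot: [-2.0, 1.57, -3.076]
wrist_force: [-0.0, 0.6, -0.3]
width: 0.0664
```

```bash
python3 - <<'E'
from h import *
o=snap("e")
go(.5448,.0100,.149,28.4)
S=o["scene"]
cv2.imwrite("pics/e.png",cv2.resize(S["image"][120:220,190:290,::-1],None,fx=6,fy=6,interpolation=cv2.INTER_CUBIC))
f=lambda p:((proj(S,p)-[190,120])*6).round(0)
c=robot.get_obs()["tool_pos"][:2];j=np.array([np.cos(np.radians(28.4)),np.sin(np.radians(28.4))])
for k in(.047,.06,0):
  for z in(.149,.174): print("finger",k,z,f([*(c+j*k),z]))
E
```

```text
t=5.83 shift [-0.0011  0.0001  0.0007] jaw now 28.40 roll -0.0001 (alt 3.1415) tcp [0.5444 0.0106 0.1479] F [ 0.36  0.03 -0.21] w 0.0739 j6 -0.58
finger 0.047 0.149 [298. 428.]
finger 0.047 0.174 [298. 391.]
finger 0.06 0.149 [291. 453.]
finger 0.06 0.174 [292. 416.]
finger 0 0.149 [321. 341.]
finger 0 0.174 [322. 304.]
```

View pics/e.png

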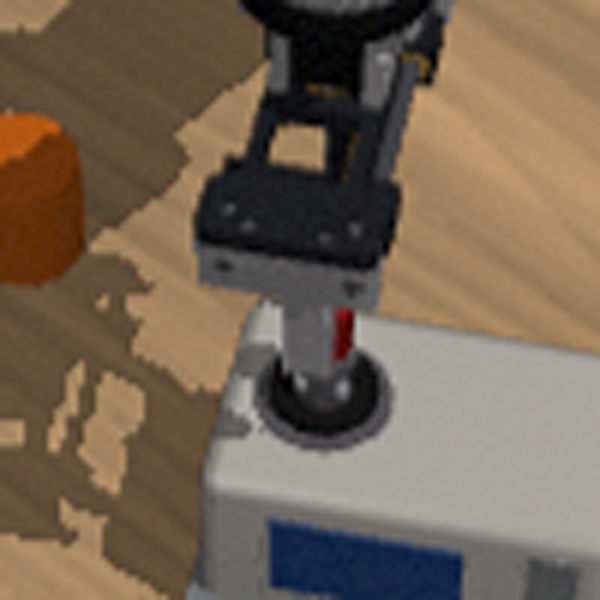

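The image shows the fingertips at about the height of the pin head's top, near z 0.173, roughly 24 mm above the reported TCP. The jaws closed over the top of the head. With the jaws wide open I can go 22 mm lower safely, then check the picture.

send_rows --pt "1 0 0 0 0" --pt "1 0 0 0 0" --pt "1 0.01 0 0 0" --pt "1 0.022 0 0 0" --pt "1 0.022 0 0 0"

```text
time: 6.25
tool_pos: [0.5425, 0.0107, 0.1224]
ee_rot: [-2.129, 1.565, 3.079]
wrist_force: [-0.4, -0.4, -1.2]
width: 0.0939
```

```bash
python3 - <<'E'
from h import *
o=snap("f")
go(.5448,.0100,.127,28.4)
S=o["scene"]
cv2.imwrite("pics/f.png",cv2.resize(S["image"][120:220,190:290,::-1],None,fx=6,fy=6,interpolation=cv2.INTER_CUBIC))
f=lambda p:((proj(S,p)-[190,120])*6).round(0)
c=robot.get_obs()["tool_pos"][:2];j=np.array([np.cos(np.radians(28.4)),np.sin(np.radians(28.4))])
for k in(.047,.06):
  for z in(.127,.151): print("finger",k,z,f([*(c+j*k),z]))
E
```

```text
t=6.35 shift [-0.0025  0.0008  0.0012] jaw now 28.39 roll -0.0001 (alt 3.1415) tcp [0.5435 0.0107 0.1245] F [0.98 0.01 0.15] w 0.0938 j6 -0.58
finger 0.047 0.127 [299. 459.]
finger 0.047 0.151 [299. 424.]
finger 0.06 0.127 [292. 483.]
finger 0.06 0.151 [293. 449.]
```

View pics/f.png

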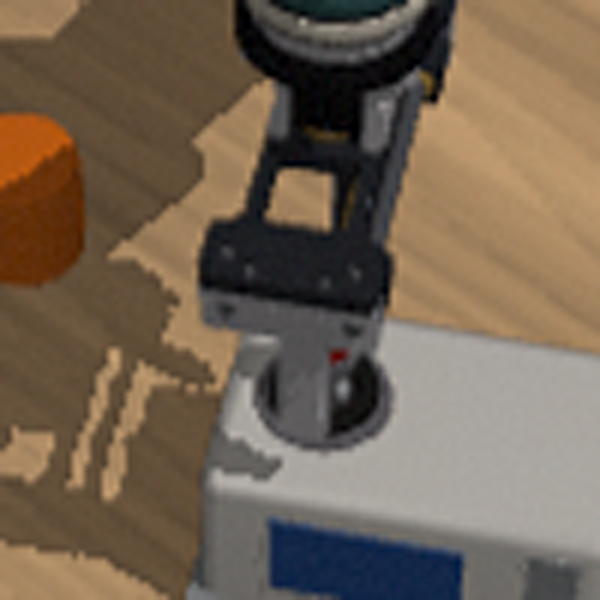

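send_rows --pt "-0.35 0 0 0 0" --pt "-0.35 0 0 0 0" --pt "-0.35 0 0 0 0" --pt "-0.35 0 0 0 0" --pt "-0.35 0 0 0 0"

```text
time: 6.77
tool_pos: [0.5447, 0.0106, 0.1265]
ee_rot: [0.885, 1.57, -0.19]
wrist_force: [-0.6, 0.1, -0.1]
width: 0.0644
```

send_rows --pt "-0.35 0 0 0 0" --pt "-0.35 0 0 0 0" --pt "-0.35 0 0 0 0" --pt "-0.35 0 0 0 0" --pt "-0.35 0 0 0 0"

```text
time: 7.18
tool_pos: [0.5445, 0.0106, 0.1261]
ee_rot: [-0.786, 1.571, -1.861]
wrist_force: [0.2, -0.5, 0.3]
width: 0.0317
```

```bash
python3 - <<'E'
from h import *
o=snap("g")
go(.5448,.0100,.127,28.4)
S=o["scene"]
cv2.imwrite("pics/g.png",cv2.resize(S["image"][120:220,190:290,::-1],None,fx=6,fy=6,interpolation=cv2.INTER_CUBIC))
f=lambda p:((proj(S,p)-[190,120])*6).round(0)
c=robot.get_obs()["tool_pos"][:2];j=np.array([np.cos(np.radians(28.4)),np.sin(np.radians(28.4))])
k=robot.get_obs()["width"]/2
for k in(k,k+.012):
  for z in(.127,.151): print("finger",k,z,f([*(c+j*k),z]))
E
```

```text
t=7.28 shift [-0.0009 -0.0001  0.0006] jaw now 28.39 roll -0.0001 (alt 3.1415) tcp [0.5445 0.0106 0.1261] F [ 0.5  -0.57 -0.14] w 0.0306 j6 -0.58
finger 0.015277912635305577 0.127 [313. 401.]
finger 0.015277912635305577 0.151 [313. 366.]
finger 0.027277912635305577 0.127 [307. 423.]
finger 0.027277912635305577 0.151 [308. 388.]
```

View pics/g.png

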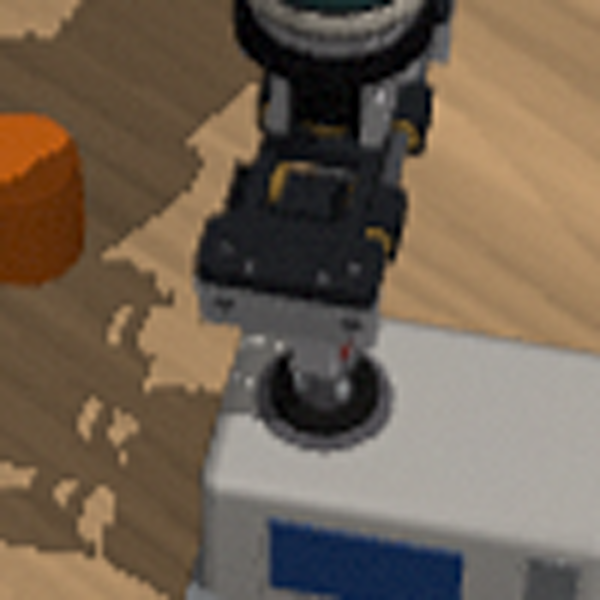

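send_rows --pt "-1 0 0 0 0" --pt "-1 0 0 0 0" --pt "-1 0 0 0 0" --pt "-1 0 0 0 0" --pt "-1 0 0 0 0"

```text
time: 7.7
tool_pos: [0.5445, 0.0106, 0.1261]
ee_rot: [-1.083, 1.571, -2.158]
wrist_force: [0.2, -0.1, 0.1]
width: 0.0215
```

```bash
python3 - <<'E'
from h import *
go(.5448,.0100,.127,28.4)
E
```

```text
t=7.70 shift [-0.0009 -0.      0.0006] jaw now 28.40 roll -0.0001 (alt 3.1415) tcp [0.5445 0.0106 0.1261] F [ 0.17 -0.12  0.12] w 0.0215 j6 -0.58
```

Gripped at 21.5 mm with no side force. Now I'll lift.

send_rows --pt "-1 -0.012 0 0 0" --pt "-1 -0.025 0 0 0" --pt "-1 -0.04 0 0 0" --pt "-1 -0.055 0 0 0" --pt "-1 -0.055 0 0 0"

```text
time: 8.12
tool_pos: [0.5466, 0.0105, 0.1858]
ee_rot: [0.991, 1.563, -0.084]
wrist_force: [0.1, 0.6, -0.1]
width: 0.0217
```

send_rows --pt "-1 0 0 0 0" --pt "-1 0 0 0 0"

```text
time: 8.28
tool_pos: [0.5443, 0.0106, 0.1807]
ee_rot: [-2.033, 1.57, -3.108]
wrist_force: [0.0, 0.2, -0.8]
width: 0.0214
```

```bash
python3 - <<'E'
from h import *
o=snap("i")
S=o["scene"]
cv2.imwrite("pics/i.png",cv2.resize(S["image"][100:220,190:340,::-1],None,fx=5,fy=5,interpolation=cv2.INTER_CUBIC))
for y in(.160,.165):
    a=np.radians(28.4);go(.5445-y*np.sin(a),.0106+y*np.cos(a),.181,28.4)
E
```

```text
t=8.38 shift [-0.0009  0.0005 -0.1597] jaw now 28.39 roll -0.0001 (alt 3.1415) tcp [0.5439 0.0106 0.1799] F [ 1.19  0.46 -0.78] w 0.0214 j6 -0.58
t=8.38 shift [-0.0009  0.0005 -0.1647] jaw now 28.39 roll -0.0001 (alt 3.1415) tcp [0.5439 0.0106 0.1799] F [ 1.19  0.46 -0.78] w 0.0214 j6 -0.58
```

View pics/i.png

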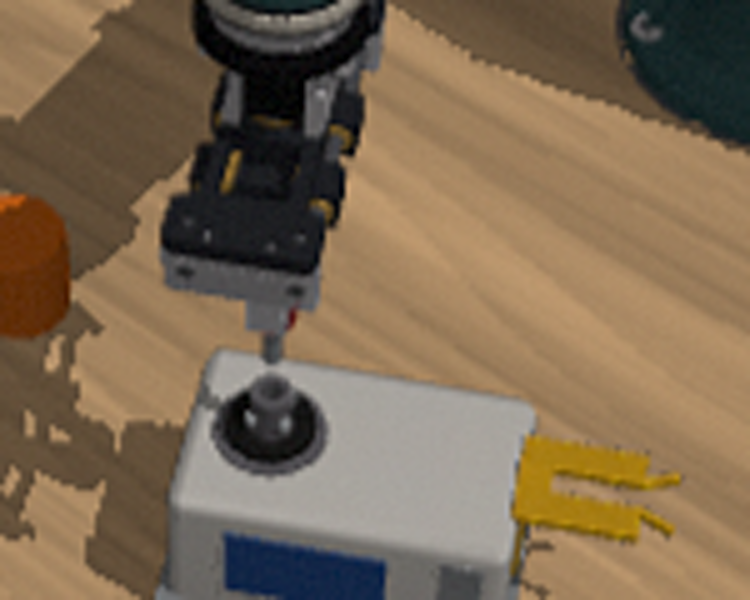

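send_rows --pt "-1 0 0 -0.035 0" --pt "-1 0 0 -0.07 0" --pt "-1 0 0 -0.105 0" --pt "-1 0 0 -0.14 0" --pt "-1 0 0 -0.168 0"

```text
time: 8.8
tool_pos: [0.4627, 0.16, 0.1801]
ee_rot: [-2.132, 1.569, 3.076]
wrist_force: [0.6, 1.5, 0.2]
width: 0.0212
```

send_rows --pt "-1 0.018 0 0 0" --pt "-1 0.02 0 0 0" --pt "-1 0.02 0 0 0" --pt "-1 0.02 0 0 0"

```text
time: 9.13
tool_pos: [0.4645, 0.1578, 0.1606]
ee_rot: [-1.626, 1.569, -2.702]
wrist_force: [0.3, 0.3, -0.7]
width: 0.0212
```

```bash
python3 - <<'E'
from h import *
o=snap("j")
S,T=o["scene"],o["top"]
a=np.radians(28.4);y=.168;go(.5445-y*np.sin(a),.0106+y*np.cos(a),.161,28.4)
cv2.imwrite("pics/j.png",np.hstack([cv2.resize(s["image"][v:v+80,u:u+80,::-1],None,fx=5,fy=5,interpolation=cv2.INTER_CUBIC) for s,u,v in((S,260,150),(T,160,180))]))
E
```

```text
t=9.23 shift [ 0.0005 -0.0003 -0.0009] jaw now 28.31 roll -0.0016 (alt 3.1400) tcp [0.4652 0.1577 0.1615] F [-0.82 -0.62 -1.11] w 0.0211 j6 -0.283
```

View pics/j.png

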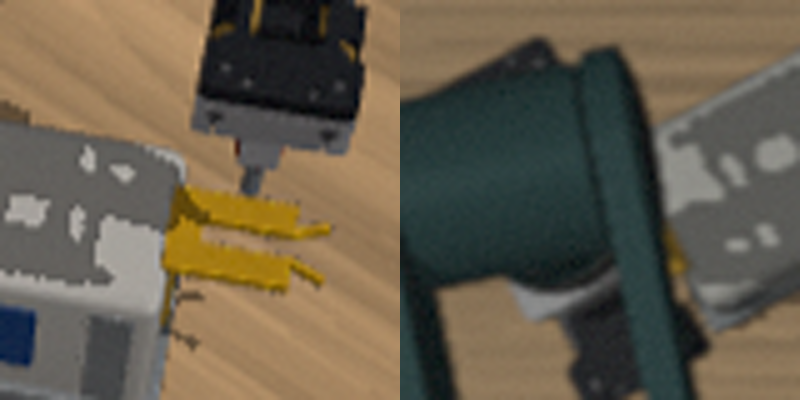

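```bash
python3 - <<'E'
from h import *
a=np.radians(28.4);ex=np.array([np.cos(a),np.sin(a)]);ey=np.array([-ex[1],ex[0]]);N=np.array([.5445,.0106])
def st(p):d=p[:2]-N;return d@ex,d@ey-.045
for tag,k in(("a","top"),("i","scene")):
    s=pickle.load(open(tag+".pkl","rb"))[k]
    big=cv2.resize(s["image"],None,fx=4,fy=4,interpolation=cv2.INTER_CUBIC)
    hsv=cv2.cvtColor(big,cv2.COLOR_RGB2HSV);m=cv2.inRange(hsv,np.array((21,120,70)),np.array((35,255,255)))
    print(tag,k)
    # sample along station x at given y, list yellow intervals
    for y in(.098,.115,.12,.125,.13,.14):
        xs=np.arange(-.04,.04,.0005);on=[]
        for x in xs:
            w=N+ex*x+ey*(y+.045);u=(proj(s,[*w,.110])+.5)*4-.5
            on.append(m[int(round(u[1])),int(round(u[0]))]>0)
        on=np.array(on).astype(int);e=np.nonzero(np.diff(on))[0];print(y,(xs[e]*1000).round(1))
s=pickle.load(open("i.pkl","rb"))["scene"]
# stud top seen: predicted centre
print("stud top proj in i crop",(proj(s,[*N,.144])-[190,100])*5)
s=pickle.load(open("j.pkl","rb"))["scene"];p=robot.get_obs()["tool_pos"]
for z in(.149,.165):print("shank proj in j crop",z,(proj(s,[p[0],p[1],z])-[260,150])*5)
E
```

```text
a top
0.098 [-25.5 -15.5 -15.  -14.  -13.5  28. ]
0.115 [-26.5  -8.    9.   26. ]
0.12 [-25.   -6.    8.5  25.5]
0.125 [-24.  -22.  -20.5  -7.5   8.5  25. ]
0.13 [-25.5  -9.    9.   26. ]
0.14 [-26.5  -9.    8.5  28.5]
i scene
0.098 [-27.5  28.5]
0.115 [-27.5  -6.5   6.5  27.5]
0.12 [-26.5  -6.    7.   27. ]
0.125 [-27.   -7.    6.5  27.5]
0.13 [-28.   -6.5   8.   27. ]
0.14 [-27.   -7.    7.5  29. ]
stud top proj in i crop [267.30468628 390.8043852 ]
shank proj in j crop 0.149 [245.2804377  191.00053256]
shank proj in j crop 0.165 [249.35441824 171.2501854 ]
```

The slot edges in station x are at -6.5 and +7 mm, so the pin is centred to within about 0.3 mm. Lowering now.

send_rows --pt "-1 0.012 0 0 0" --pt "-1 0.024 0 0 0" --pt "-1 0.032 0 0 0" --pt "-1 0.038 0 0 0" --pt "-1 0.044 0 0 0"

```text
time: 9.65
tool_pos: [0.4641, 0.1581, 0.1157]
ee_rot: [-1.807, 1.569, -2.882]
wrist_force: [1.1, -0.6, -0.9]
width: 0.0214
```

send_rows --pt "-1 0.006 0 0 0" --pt "-1 0.012 0 0 0" --pt "-1 0.018 0 0 0" --pt "-1 0.02 0 0 0" --pt "-1 0.021 0 0 0"

```text
time: 10.07
tool_pos: [0.4644, 0.1584, 0.0956]
ee_rot: [-1.748, 1.57, -2.823]
wrist_force: [-0.5, 0.4, -0.7]
width: 0.0215
```

send_rows --pt "-1 0.001 0 0 0" --pt "-1 0.001 0 0 0" --pt "-1 0.001 0 0 0"

```text
time: 10.32
tool_pos: [0.4649, 0.1584, 0.0955]
ee_rot: [1.165, 1.57, 0.09]
wrist_force: [0.3, 0.4, -0.9]
width: 0.0213
```

```bash
python3 - <<'E'
from h import *
o=snap("k")
S,T=o["scene"],o["top"]
a=np.radians(28.4);y=.168;go(.5445-y*np.sin(a),.0106+y*np.cos(a),.0921,28.4)
cv2.imwrite("pics/k.png",cv2.resize(S["image"][150:230,260:340,::-1],None,fx=7,fy=7,interpolation=cv2.INTER_CUBIC))
E
```

```text
t=10.42 shift [ 0.0034 -0.0003 -0.0001] jaw now 28.39 roll -0.0001 (alt 3.1415) tcp [0.4649 0.1584 0.0955] F [ 0.06 -0.35 -0.36] w 0.0214 j6 -0.283
```

View pics/k.png

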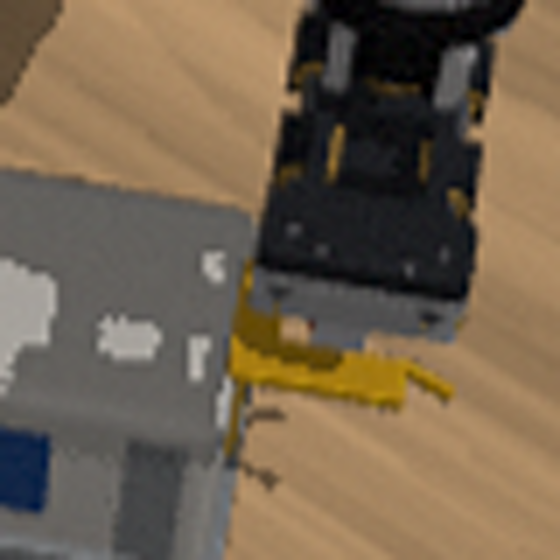

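send_rows --pt "-1 0.001 0 0 0" --pt "-1 0.002 0 0 0" --pt "-1 0.003 0 0 0" --pt "-1 0.003 0 0 0"

```text
time: 10.75
tool_pos: [0.4647, 0.1584, 0.0922]
ee_rot: [0.431, 1.571, -0.645]
wrist_force: [-0.8, -0.0, -1.2]
width: 0.0213
```

send_rows --pt "-1 0.0005 0 0 0" --pt "-1 0.001 0 0 0" --pt "-1 0.001 0 0 0"

```text
time: 11.0
tool_pos: [0.4648, 0.1584, 0.0921]
ee_rot: [0.965, 1.57, -0.11]
wrist_force: [-2.2, -0.1, 5.4]
width: 0.0213
```

Contact came at TCP 0.0921 (5 N), exactly as predicted. Releasing.

send_rows --pt "-1 -0.0005 0 0 0" --pt "0 -0.0005 0 0 0" --pt "0 -0.0005 0 0 0" --pt "0 -0.0005 0 0 0" --pt "0 -0.0005 0 0 0"

```text
time: 11.42
tool_pos: [0.4645, 0.1584, 0.0911]
ee_rot: [-1.767, 1.57, -2.842]
wrist_force: [1.3, 0.3, 0.7]
width: 0.0442
```

send_rows --pt "0 0 0 0 0" --pt "0 0 0 0 0" --pt "0 -0.015 0 0 0" --pt "0 -0.03 0 0 0" --pt "0 -0.05 0 0 0"

```text
time: 11.83
tool_pos: [0.4637, 0.1582, 0.1407]
ee_rot: [-1.821, 1.568, -2.896]
wrist_force: [0.3, -0.3, -0.3]
width: 0.0475
```

send_rows --pt "0 -0.02 0 0 0" --pt "0 -0.06 0 0 0" --pt "0 -0.1 0 0 0" --pt "0 -0.1 0 0 0"

```text
time: 12.17
tool_pos: [0.4681, 0.1592, 0.2509]
ee_rot: [1.288, 1.555, 0.213]
wrist_force: [0.4, -0.2, 0.7]
width: 0.0469
```

```bash
python3 - <<'E'
from h import *
o=snap("l")
S,T=o["scene"],o["top"]
go(.5915,-.252,.25,28.4)
cv2.imwrite("pics/l.png",cv2.resize(S["image"][130:230,210:340,::-1],None,fx=6,fy=6,interpolation=cv2.INTER_CUBIC))
E
```

```text
t=12.27 shift [-0.0058 -0.0847  0.421 ] jaw now 28.40 roll -0.0001 (alt 3.1415) tcp [0.4659 0.1586 0.244 ] F [ 0.32 -0.8  -0.35] w 0.0469 j6 -0.283
```

View pics/l.png

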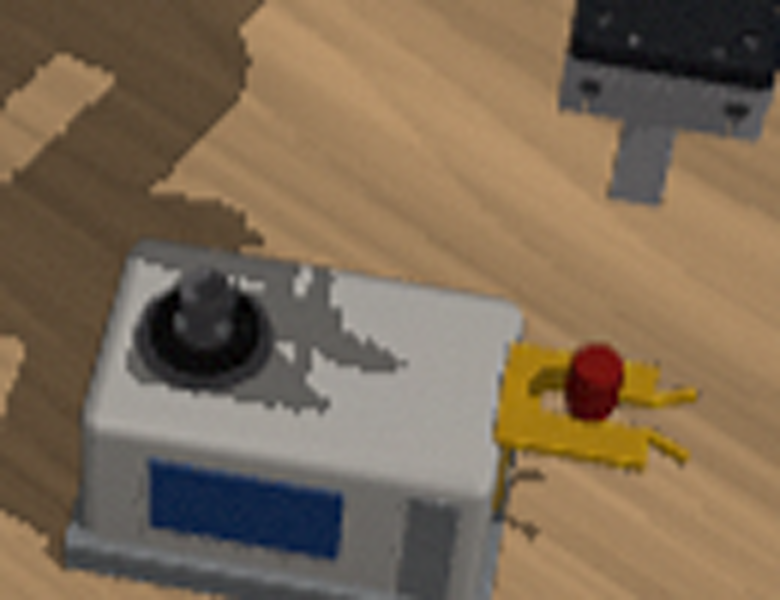

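The pin is parked upright in the slot, with its head at (595,380) in the crop. Now the middle cap.

send_rows --pt "0.36 0 -0.0077 0.038 0" --pt "0.36 0 -0.0154 0.076 0" --pt "0.36 0 -0.0231 0.114 0" --pt "0.36 0 -0.0308 0.152 0" --pt "0.36 0 -0.0385 0.19 0"

```text
time: 12.68
tool_pos: [0.5204, -0.0285, 0.2392]
ee_rot: [-2.238, 1.567, 2.97]
wrist_force: [0.8, 0.5, 0.6]
width: 0.0635
```

send_rows --pt "0.36 0 -0.0077 0.038 0" --pt "0.36 0 -0.0154 0.076 0" --pt "0.36 0 -0.0231 0.114 0" --pt "0.36 0 -0.0308 0.152 0" --pt "0.36 0 -0.0385 0.19 0"

```text
time: 13.1
tool_pos: [0.577, -0.2141, 0.2389]
ee_rot: [-2.52, 1.567, 2.688]
wrist_force: [0.7, 0.0, 0.5]
width: 0.0639
```

```bash
python3 - <<'E'
from h import *
go(.5915,-.252,.25,28.4)
E
```

```text
t=13.10 shift [-0.0112 -0.0053  0.0402] jaw now 28.38 roll -0.0003 (alt 3.1413) tcp [ 0.577  -0.2141  0.2389] F [0.74 0.01 0.46] w 0.0639 j6 -0.943
```

send_rows --pt "0.36 0 -0.0055 0.035 0" --pt "0.36 0.02 -0.0055 0.0397 0" --pt "0.36 0.06 -0.0055 0.0397 0" --pt "0.36 0.1 -0.0055 0.0397 0" --pt "0.36 0.125 -0.0055 0.0397 0"

```text
time: 13.52
tool_pos: [0.5885, -0.249, 0.109]
ee_rot: [-2.551, 1.561, 2.656]
wrist_force: [0.1, 0.2, -1.2]
width: 0.0637
```

send_rows --pt "0.36 0 0 0 0" --pt "0.36 0 0 0 0" --pt "0.36 0 0 0 0"

```text
time: 13.77
tool_pos: [0.5922, -0.2503, 0.1178]
ee_rot: [0.538, 1.569, -0.538]
wrist_force: [0.2, -0.2, 1.4]
width: 0.0645
```

```bash
python3 - <<'E'
from h import *
o=snap("m")
S,T=o["scene"],o["top"]
go(.591,-.2515,.03,28.4)
cv2.imwrite("pics/m.png",np.hstack([cv2.resize(S["image"][100:220,110:230,::-1],None,fx=5,fy=5,interpolation=cv2.INTER_CUBIC)]))
f=lambda p:((proj(S,p)-[110,100])*5).round(0)
c=robot.get_obs()["tool_pos"];j=np.array([np.cos(np.radians(28.4)),np.sin(np.radians(28.4))])
k=robot.get_obs()["width"]/2
for k in(k,k+.012):
  for z in(c[2],c[2]+.023): print("finger",k,z,f([*(c[:2]+j*k),z]))
E
```

```text
t=13.87 shift [ 0.0899 -0.0026 -0.0008] jaw now 28.41 roll 0.0001 (alt -3.1415) tcp [ 0.5932 -0.2507  0.1199] F [0.23 0.3  0.59] w 0.064 j6 -0.984
finger 0.03197565189496286 0.11988304302338303 [227. 271.]
finger 0.03197565189496286 0.14288304302338303 [222. 242.]
finger 0.04397565189496286 0.11988304302338303 [220. 287.]
finger 0.04397565189496286 0.14288304302338303 [214. 258.]
```

View pics/m.png

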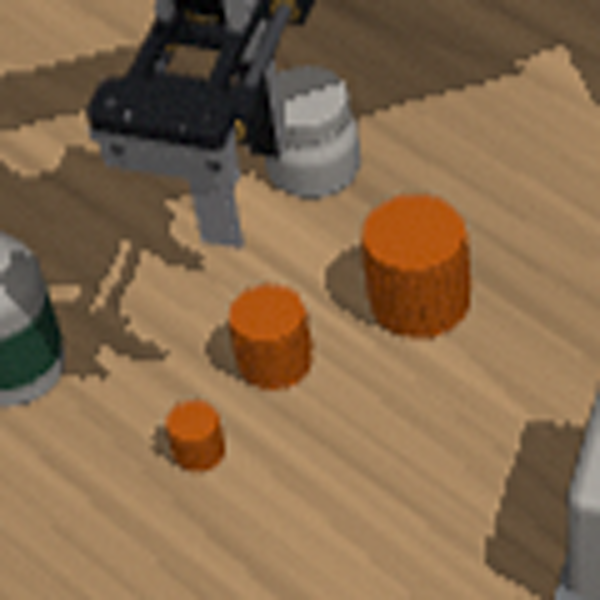

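The crop shows the front fingertip at (222,243), so the 24 mm tip offset holds. The middle cap is at (270,335). I'll descend to just above it.

send_rows --pt "0.36 0.03 -0.0025 -0.001 0" --pt "0.36 0.06 -0.0025 -0.001 0" --pt "0.36 0.085 -0.0025 -0.001 0" --pt "0.36 0.085 -0.0025 -0.001 0" --pt "0.36 0.085 -0.0025 -0.001 0"

```text
time: 14.28
tool_pos: [0.5891, -0.2503, 0.0323]
ee_rot: [-2.316, 1.571, 2.892]
wrist_force: [-0.7, 0.3, -0.1]
width: 0.0637
```

```bash
python3 - <<'E'
from h import *
o=snap("n")
S,T=o["scene"],o["top"]
go(.591,-.2515,.03,28.4)
cv2.imwrite("pics/n.png",np.hstack([cv2.resize(S["image"][120:200,110:210,::-1],None,fx=6,fy=6,interpolation=cv2.INTER_CUBIC)]))
f=lambda p:((proj(S,p)-[110,120])*6).round(0)
c=robot.get_obs()["tool_pos"];j=np.array([np.cos(np.radians(28.4)),np.sin(np.radians(28.4))])
k=robot.get_obs()["width"]/2
for k in(0,k,k+.012):
  for z in(c[2],c[2]+.023): print("finger",k,z,f([*(c[:2]+j*k),z]))
E
```

```text
t=14.38 shift [ 0.0052 -0.0001  0.0001] jaw now 28.41 roll 0.0001 (alt -3.1415) tcp [ 0.591  -0.2513  0.0352] F [-0.52 -0.37 -0.23] w 0.0638 j6 -0.986
finger 0 0.035181323950037376 [320. 270.]
finger 0 0.058181323950037375 [314. 239.]
finger 0.03191602565027814 0.035181323950037376 [299. 320.]
finger 0.03191602565027814 0.058181323950037375 [293. 289.]
finger 0.043916025650278134 0.035181323950037376 [291. 340.]
finger 0.043916025650278134 0.058181323950037375 [285. 309.]
```

View pics/n.png

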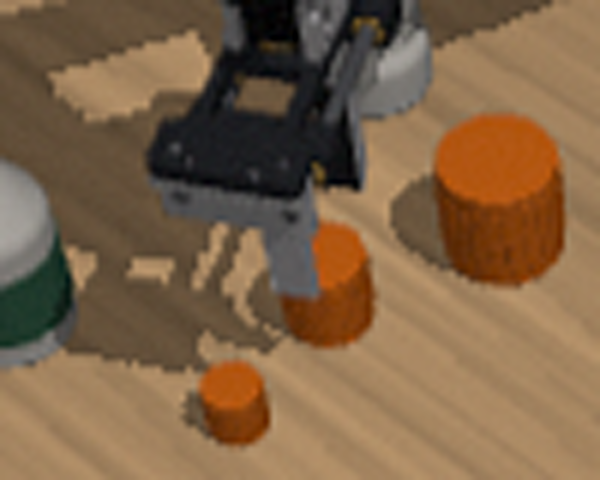

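send_rows --pt "0.36 0.01 0 0 0" --pt "0.36 0.02 0 0 0" --pt "0.36 0.03 0 0 0" --pt "0.36 0.03 0 0 0" --pt "0.36 0.03 0 0 0"

```text
time: 14.8
tool_pos: [0.588, -0.2498, 0.0001]
ee_rot: [-2.537, 1.568, 2.671]
wrist_force: [0.0, -0.3, 0.3]
width: 0.0636
```

send_rows --pt "0.36 0.005 0 0 0" --pt "0.36 0.009 0 0 0" --pt "0.36 0.009 0 0 0" --pt "0.36 0.009 0 0 0"

```text
time: 15.13
tool_pos: [0.5888, -0.2503, -0.0076]
ee_rot: [-2.336, 1.57, 2.872]
wrist_force: [0.6, 0.3, 0.3]
width: 0.0636
```

```bash
python3 - <<'E'
from h import *
o=snap("o")
S,T=o["scene"],o["top"]
go(.591,-.2515,-.006,28.4)
cv2.imwrite("pics/o.png",np.hstack([cv2.resize(S["image"][120:200,110:210,::-1],None,fx=6,fy=6,interpolation=cv2.INTER_CUBIC)]))
E
```

```text
t=15.23 shift [-0.0011  0.0011  0.0018] jaw now 28.40 roll -0.0001 (alt 3.1415) tcp [ 0.5891 -0.2504 -0.0071] F [-0.3  -0.45 -0.4 ] w 0.064 j6 -0.986
```

View pics/o.png

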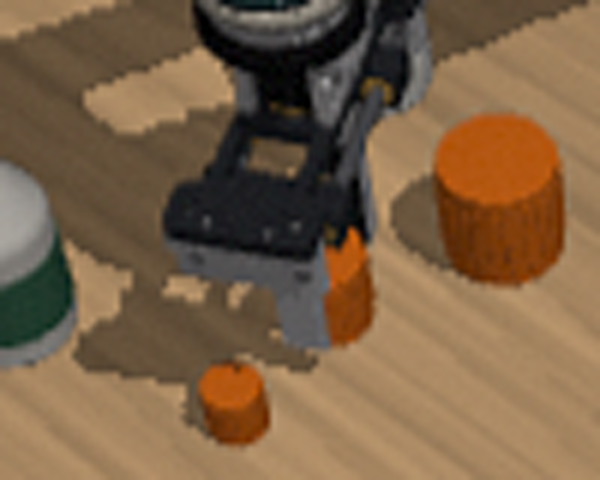

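send_rows --pt "0.36 0 0.001 0.0018 0" --pt "0.36 0 0.001 0.0018 0" --pt "-0.5 0 0.001 0.0018 0" --pt "-1 0 0.001 0.0018 0" --pt "-1 0 0.001 0.0018 0"

```text
time: 15.65
tool_pos: [0.5908, -0.2515, -0.0072]
ee_rot: [0.154, 1.571, -0.921]
wrist_force: [-0.8, 1.2, -0.5]
width: 0.0476
```

send_rows --pt "-1 0 0 0 0" --pt "-1 0 0 0 0" --pt "-1 0 0 0 0" --pt "-1 0 0 0 0" --pt "-1 0 0 0 0"

```text
time: 16.07
tool_pos: [0.5908, -0.2515, -0.0073]
ee_rot: [0.133, 1.571, -0.942]
wrist_force: [0.6, 0.9, -0.7]
width: 0.0428
```

```bash
python3 - <<'E'
from h import *
go(.591,-.2515,-.007,28.4)
E
```

```text
t=16.07 shift [-0.0003  0.0002  0.0001] jaw now 28.40 roll -0.0000 (alt 3.1416) tcp [ 0.5908 -0.2515 -0.0073] F [ 0.58  0.93 -0.7 ] w 0.0428 j6 -0.986
```

Cap gripped at 42.8 mm, with its rim 7.3 mm above the reported TCP. Lifting and carrying it to the neck.

send_rows --pt "-1 -0.03 0 0 0" --pt "-1 -0.07 0 0 0" --pt "-1 -0.11 0 0 0" --pt "-1 -0.15 0 0 0" --pt "-1 -0.19 0 0 0"

```text
time: 16.48
tool_pos: [0.5903, -0.2512, 0.1843]
ee_rot: [-2.458, 1.57, 2.75]
wrist_force: [0.8, -0.3, -0.6]
width: 0.0431
```

send_rows --pt "-1 0 0 0 0" --pt "-1 0 0 0 0" --pt "-1 0 0 0 0"

```text
time: 16.73
tool_pos: [0.5904, -0.2513, 0.1819]
ee_rot: [-2.434, 1.57, 2.774]
wrist_force: [0.1, -0.2, -0.6]
width: 0.0432
```

```bash
python3 - <<'E'
from h import *
go(.5445,.0106,.185,28.4)
E
```

```text
t=16.73 shift [-0.003   0.0841 -0.2523] jaw now 28.40 roll -0.0001 (alt 3.1415) tcp [ 0.5904 -0.2513  0.1819] F [ 0.11 -0.21 -0.63] w 0.0432 j6 -0.986
```

send_rows --pt "-1 0 0.0105 -0.0315 0" --pt "-1 0 0.021 -0.063 0" --pt "-1 0 0.0315 -0.0945 0" --pt "-1 0 0.042 -0.126 0" --pt "-1 0 0.0525 -0.1575 0"

```text
time: 17.15
tool_pos: [0.5599, -0.0862, 0.179]
ee_rot: [-2.325, 1.564, 2.883]
wrist_force: [0.3, 0.3, -0.8]
width: 0.043
```

send_rows --pt "-1 0 0.0105 -0.0315 0" --pt "-1 0 0.021 -0.063 0" --pt "-1 0 0.0315 -0.0947 0" --pt "-1 0 0.0315 -0.0947 0" --pt "-1 0 0.0315 -0.0947 0"

```text
time: 17.57
tool_pos: [0.5431, 0.0119, 0.1799]
ee_rot: [-2.06, 1.566, -3.131]
wrist_force: [0.6, -0.1, -0.6]
width: 0.0433
```

send_rows --pt "-1 0 0 0 0" --pt "-1 0 0 0 0" --pt "-1 0 0 0 0"

```text
time: 17.82
tool_pos: [0.5446, 0.0091, 0.1818]
ee_rot: [-1.908, 1.569, -2.985]
wrist_force: [-0.1, 0.1, -1.3]
width: 0.0431
```

```bash
python3 - <<'E'
from h import *
o=snap("p")
S,T=o["scene"],o["top"]
go(.5445,.0106,.185,28.4)
cv2.imwrite("pics/p.png",np.hstack([cv2.resize(S["image"][100:210,190:320,::-1],None,fx=6,fy=5.4,interpolation=cv2.INTER_CUBIC)]))
cv2.imwrite("pics/p.png",cv2.resize(S["image"][110:210,200:330,::-1],None,fx=6,fy=6,interpolation=cv2.INTER_CUBIC))
E
```

```text
t=17.92 shift [-0.0028  0.0004 -0.0014] jaw now 28.29 roll -0.0019 (alt 3.1397) tcp [0.5448 0.0092 0.1822] F [ 0.28 -0.53  0.26] w 0.0429 j6 -0.581
```

View pics/p.png

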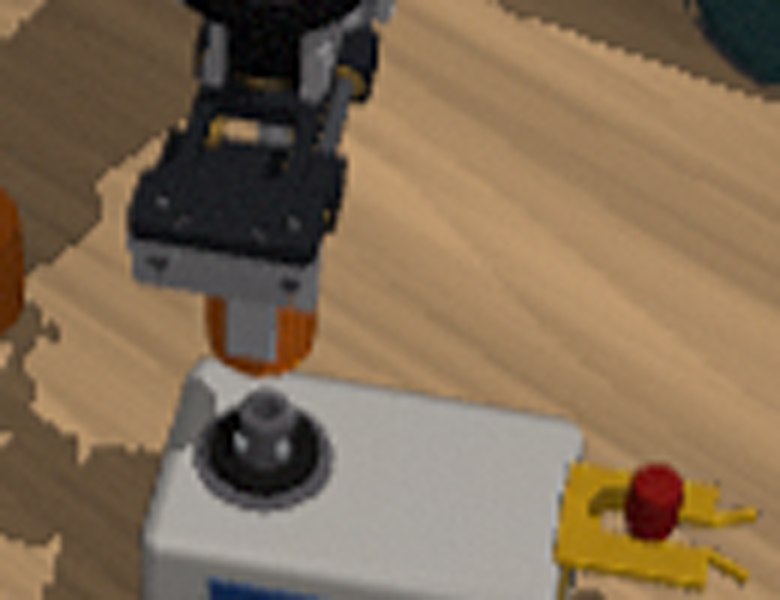

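```bash
python3 - <<'E'
from h import *
S=pickle.load(open("p.pkl","rb"))["scene"];im=S["image"]
big=cv2.resize(im,None,fx=4,fy=4,interpolation=cv2.INTER_CUBIC);hsv=cv2.cvtColor(big,cv2.COLOR_RGB2HSV)
m=cv2.inRange(hsv,np.array((5,140,60)),np.array((20,255,255)))
for r in range(158,174,2):
    c=np.nonzero(m[int((r+.5)*4),200*4:270*4])[0]
    if len(c):print("cap row",r,200+c.min()/4,200+c.max()/4,"mid",200+(c.min()+c.max())/8)
g=cv2.cvtColor(big,cv2.COLOR_RGB2GRAY)
for r in(175,177,179,181):
    print("stud row",r,g[int((r+.5)*4),236*4:254*4:2].tolist())
for p in([.5445,.0106,.144],[.5448,.0092,.1895],[.5448,.0092,.144],[.5445,.0106,.1895]):print(proj(S,p).round(2))
E
```

```text
cap row 158 200.0 204.0 mid 202.0
cap row 160 200.0 237.25 mid 218.625
cap row 162 200.0 252.75 mid 226.375
cap row 164 200.0 252.75 mid 226.375
cap row 166 234.75 252.25 mid 243.5
cap row 168 235.25 251.75 mid 243.5
cap row 170 237.5 250.0 mid 243.75
cap row 172 242.5 243.75 mid 243.125
stud row 175 [145, 167, 168, 165, 165, 165, 167, 168, 171, 161, 141, 116, 99, 87, 87, 89, 88, 89, 90, 96, 104, 118, 132, 148, 159, 166, 166, 165, 164, 164, 164, 165, 165, 164, 165, 164]
stud row 177 [140, 172, 175, 164, 148, 130, 123, 107, 81, 64, 68, 72, 68, 64, 63, 60, 56, 51, 45, 45, 51, 60, 66, 81, 99, 121, 134, 148, 158, 165, 168, 168, 168, 167, 165, 164]
stud row 179 [78, 69, 55, 34, 15, 0, 0, 7, 40, 71, 81, 82, 79, 74, 69, 62, 55, 50, 52, 59, 68, 77, 82, 85, 88, 82, 67, 50, 36, 39, 59, 90, 114, 139, 154, 165]
stud row 181 [23, 12, 5, 2, 4, 9, 14, 22, 29, 36, 40, 45, 48, 55, 64, 72, 75, 75, 73, 70, 68, 65, 62, 59, 56, 46, 32, 20, 19, 19, 14, 22, 37, 59, 69, 94]
[243.46 178.16]
[243.22 166.39]
[242.96 177.95]
[243.73 166.61]
```

send_rows --pt "-1 0.012 0.0004 -0.0023 0" --pt "-1 0.024 0.0004 -0.0023 0" --pt "-1 0.034 0.0004 -0.0023 0" --pt "-1 0.034 0.0004 -0.0023 0" --pt "-1 0.034 0.0004 -0.0023 0"

```text
time: 18.33
tool_pos: [0.5429, 0.0126, 0.1469]
ee_rot: [-2.124, 1.567, 3.084]
wrist_force: [0.4, 0.4, -0.0]
width: 0.0433
```

```bash
python3 - <<'E'
from h import *
o=snap("q")
S=o["scene"]
a=np.radians(28.4);go(.5445-.0009*np.sin(a),.0106+.0009*np.cos(a),.1427,28.4)
cv2.imwrite("pics/q.png",cv2.resize(S["image"][130:210,210:290,::-1],None,fx=7,fy=7,interpolation=cv2.INTER_CUBIC))
big=cv2.resize(S["image"],None,fx=4,fy=4,interpolation=cv2.INTER_CUBIC);hsv=cv2.cvtColor(big,cv2.COLOR_RGB2HSV)
m=cv2.inRange(hsv,np.array((5,140,60)),np.array((20,255,255)))
for r in range(170,186,2):
    c=np.nonzero(m[int((r+.5)*4),225*4:270*4])[0]
    if len(c):print("cap row",r,225+c.min()/4,225+c.max()/4,"mid",225+(c.min()+c.max())/8)
E
```

```text
t=18.43 shift [ 0.006  -0.0005  0.001 ] jaw now 28.40 roll -0.0000 (alt 3.1416) tcp [0.544  0.0126 0.1487] F [-0.25  0.45 -0.75] w 0.0436 j6 -0.577
cap row 170 236.25 238.25 mid 237.25
cap row 172 236.0 250.25 mid 243.125
cap row 174 236.25 253.5 mid 244.875
cap row 176 236.75 252.75 mid 244.75
cap row 178 237.5 251.75 mid 244.625
cap row 180 239.75 250.5 mid 245.125
```

View pics/q.png

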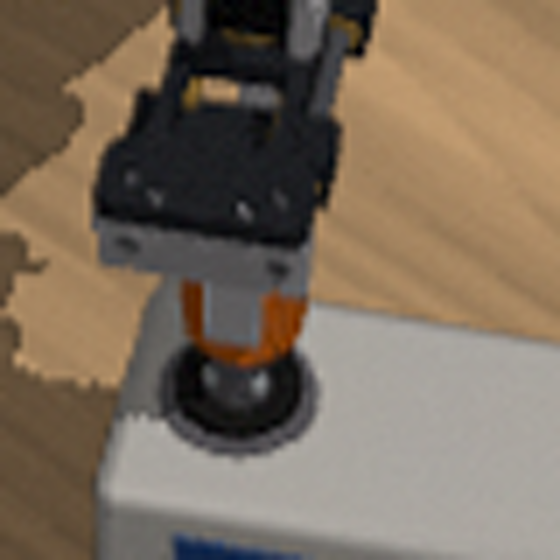

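send_rows --pt "-1 0 -0.0004 0.001 0" --pt "-1 0 -0.0004 0.001 0" --pt "-1 0.004 -0.0004 0.001 0" --pt "-1 0.007 -0.0004 0.001 0" --pt "-1 0.007 -0.0004 0.001 0"

```text
time: 18.85
tool_pos: [0.5436, 0.0115, 0.1407]
ee_rot: [-2.094, 1.569, 3.114]
wrist_force: [0.4, -0.3, -0.9]
width: 0.043
```

send_rows --pt "-1 0.003 0 0 0" --pt "-1 0.006 0 0 0" --pt "-1 0.009 0 0 0" --pt "-1 0.009 0 0 0"

```text
time: 19.18
tool_pos: [0.5435, 0.0115, 0.1316]
ee_rot: [-2.103, 1.569, 3.105]
wrist_force: [0.1, 0.3, -0.7]
width: 0.0433
```

```bash
python3 - <<'E'
from h import *
a=np.radians(28.4);go(.5445-.0009*np.sin(a),.0106+.0009*np.cos(a),.1277,28.4)
E
```

```text
t=19.18 shift [0.0039 0.0004 0.0004] jaw now 28.40 roll -0.0000 (alt 3.1416) tcp [0.5435 0.0115 0.1316] F [ 0.07  0.33 -0.68] w 0.0433 j6 -0.579
```

send_rows --pt "-1 0.002 0.0004 0.0002 0" --pt "-1 0.004 0.0004 0.0002 0" --pt "-1 0.006 0.0004 0.0002 0" --pt "-1 0.006 0.0004 0.0002 0"

```text
time: 19.52
tool_pos: [0.5442, 0.0115, 0.1261]
ee_rot: [-2.051, 1.57, -3.126]
wrist_force: [0.2, -0.6, 0.2]
width: 0.0432
```

send_rows --pt "-1 0.001 0 0 0" --pt "-1 0.002 0 0 0" --pt "-1 0.003 0 0 0" --pt "-1 0.003 0 0 0"

```text
time: 19.85
tool_pos: [0.5444, 0.0115, 0.1234]
ee_rot: [-1.855, 1.57, -2.93]
wrist_force: [0.1, 0.5, 0.1]
width: 0.043
```

```bash
python3 - <<'E'
from h import *
go(.5445,.0106,.1277,28.4)
E
```

```text
t=19.85 shift [-0.0043 -0.0003  0.0008] jaw now 28.40 roll -0.0001 (alt 3.1415) tcp [0.5444 0.0115 0.1234] F [0.12 0.46 0.07] w 0.043 j6 -0.579
```

send_rows --pt "-1 0.001 0 0 0" --pt "-1 0.002 0 0 0" --pt "-1 0.003 0 0 0" --pt "-1 0.003 0 0 0"

```text
time: 20.18
tool_pos: [0.5442, 0.0113, 0.1213]
ee_rot: [-1.169, 1.57, -2.244]
wrist_force: [-2.4, 0.2, 2.6]
width: 0.0432
```

send_rows --pt "-1 0.001 0 0 0" --pt "-1 0.002 0 0 0" --pt "-1 0.003 0 0 0" --pt "-1 0.003 0 0 0"

```text
time: 20.52
tool_pos: [0.5451, 0.0111, 0.1204]
ee_rot: [0.75, 1.568, -0.325]
wrist_force: [-3.6, -0.5, 9.8]
width: 0.0433
```

send_rows --pt "-1 0.001 0 0 0" --pt "-1 0.002 0 0 0" --pt "-1 0.003 0 0 0" --pt "-1 0.003 0 0 0"

```text
time: 20.85
tool_pos: [0.5446, 0.0112, 0.1158]
ee_rot: [0.598, 1.569, -0.477]
wrist_force: [-1.6, 0.5, -2.4]
width: 0.0433
```

```bash
python3 - <<'E'
from h import *
go(.5445,.0106,.1277,28.4)
S=snap("r")["scene"]
cv2.imwrite("pics/r.png",cv2.resize(S["image"][130:210,210:290,::-1],None,fx=7,fy=7,interpolation=cv2.INTER_CUBIC))
E
```

```text
t=20.85 shift [-0.0119 -0.0004  0.0005] jaw now 28.39 roll -0.0002 (alt 3.1414) tcp [0.5446 0.0112 0.1158] F [-1.55  0.54 -2.43] w 0.0433 j6 -0.579
```

View pics/r.png

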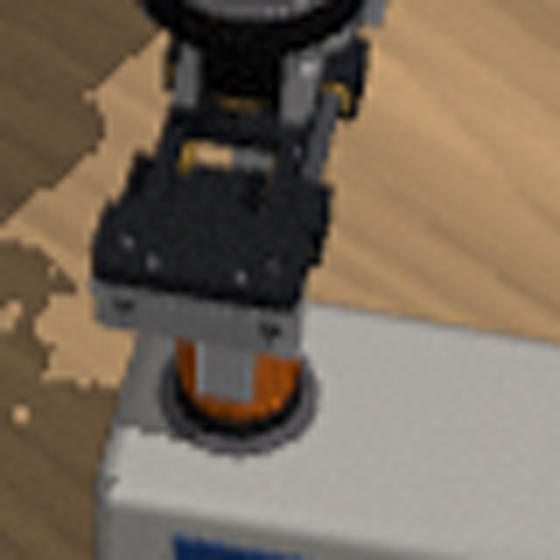

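The push dropped from 9.8 N to -2.4 N, so the cap has clicked. Now I'll press the seal home.

send_rows --pt "-1 0.001 0 0 0" --pt "-1 0.002 0 0 0" --pt "-1 0.003 0 0 0" --pt "-1 0.003 0 0 0"

```text
time: 21.28
tool_pos: [0.5448, 0.0116, 0.112]
ee_rot: [1.218, 1.57, 0.143]
wrist_force: [-2.9, 0.3, 2.4]
width: 0.043
```

send_rows --pt "-1 0.001 0 0 0" --pt "-1 0.002 0 0 0" --pt "-1 0.002 0 0 0" --pt "-1 0.002 0 0 0"

```text
time: 21.62
tool_pos: [0.5451, 0.0117, 0.1107]
ee_rot: [1.139, 1.569, 0.064]
wrist_force: [-3.0, 0.2, 4.8]
width: 0.0429
```

send_rows --pt "-1 0.001 0 0 0" --pt "-1 0.002 0 0 0" --pt "-1 0.002 0 0 0" --pt "-1 0.002 0 0 0"

```text
time: 21.95
tool_pos: [0.5451, 0.0117, 0.1093]
ee_rot: [1.078, 1.569, 0.003]
wrist_force: [-3.5, 0.8, 6.9]
width: 0.0434
```

send_rows --pt "-1 0.001 0 0 0" --pt "-1 0.002 0 0 0" --pt "-1 0.002 0 0 0" --pt "-1 0.002 0 0 0"

```text
time: 22.28
tool_pos: [0.5451, 0.0116, 0.1079]
ee_rot: [1.05, 1.568, -0.025]
wrist_force: [-4.4, 0.5, 9.3]
width: 0.0429
```

send_rows --pt "-1 0.001 0 0 0" --pt "-1 0.0015 0 0 0" --pt "-1 0.0015 0 0 0" --pt "-1 0.0015 0 0 0"

```text
time: 22.62
tool_pos: [0.5452, 0.0116, 0.1076]
ee_rot: [1.015, 1.568, -0.06]
wrist_force: [-5.8, 1.2, 13.2]
width: 0.0433
```

send_rows --pt "-1 0.001 0 0 0" --pt "-1 0.0015 0 0 0" --pt "-1 0.0015 0 0 0" --pt "-1 0.0015 0 0 0"

```text
time: 22.95
tool_pos: [0.5453, 0.0116, 0.1075]
ee_rot: [0.975, 1.567, -0.1]
wrist_force: [-7.0, 2.1, 16.5]
width: 0.0432
```

The travel stopped at 0.1075 (predicted 0.1077) while the push rose to 16.5 N, so the seal is on its hard stop. Now I'll hold and check.

send_rows --pt "-1 0.0005 0 0 0" --pt "-1 0.0005 0 0 0" --pt "-1 0.0005 0 0 0" --pt "-1 0.0005 0 0 0" --pt "-1 0.0005 0 0 0"

```text
time: 23.37
tool_pos: [0.5453, 0.0116, 0.1075]
ee_rot: [0.974, 1.566, -0.101]
wrist_force: [-7.9, 0.6, 20.0]
width: 0.0432
```

send_rows --pt "-1 0 0 0 0" --pt "-1 0 0 0 0" --pt "-1 0 0 0 0" --pt "-1 0 0 0 0" --pt "-1 0 0 0 0"

```text
time: 23.78
tool_pos: [0.5453, 0.0115, 0.1075]
ee_rot: [0.957, 1.566, -0.118]
wrist_force: [-7.6, 0.9, 19.4]
width: 0.0432
```

```bash
python3 - <<'E'
from h import *
go(.5445,.0106,.1077,28.4)
S=snap("s")["scene"]
cv2.imwrite("pics/s.png",cv2.resize(S["image"][130:230,210:340,::-1],None,fx=6,fy=6,interpolation=cv2.INTER_CUBIC))
cv2.imwrite("pics/s_full.png",S["image"][:,:,::-1])
E
```

```text
t=23.78 shift [-0.0002 -0.0011  0.0004] jaw now 28.41 roll 0.0002 (alt -3.1414) tcp [0.5453 0.0115 0.1075] F [-7.58  0.87 19.37] w 0.0432 j6 -0.579
```

View pics/s.png

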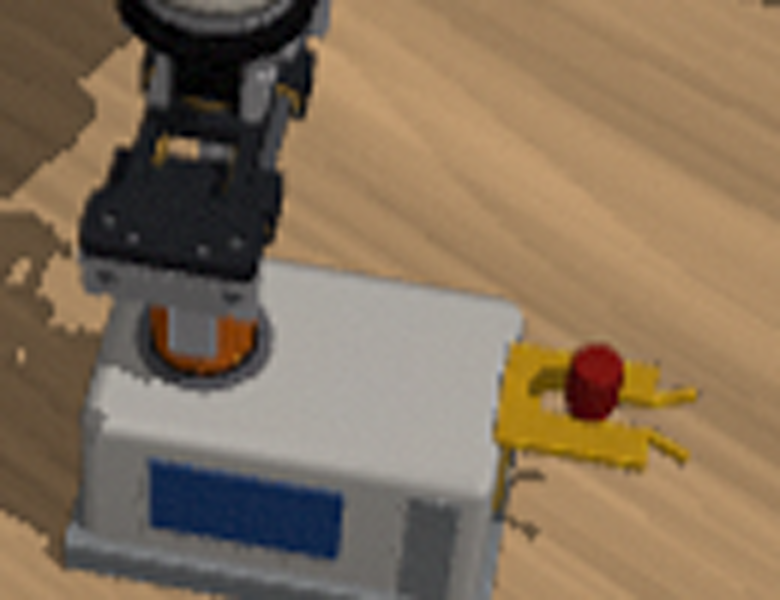

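View pics/s_full.png

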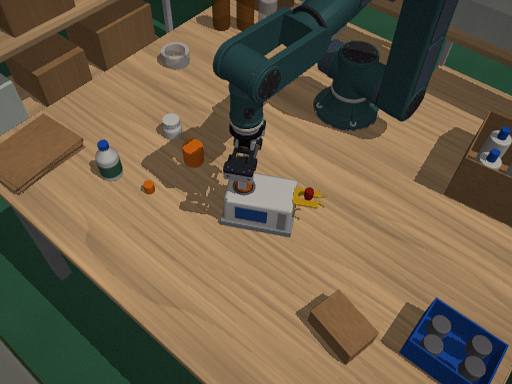

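The cap is seated on the neck at (200,340) in the crop, and the pin stands upright in the fork at (595,380). The jar (172,126), bottle (109,160) and carton (343,325) are where they started. Handing in.

```bash
python3 - <<'E'
from h import *
robot.close_job();go(.5445,.0106,.1077,28.4)
E
```

```text
the job is handed in; nothing more can be done
the job is handed in; nothing more can be done
```

I drew the pin from the neck and parked it upright in the yellow fork, released. I then pressed the middle-sized orange cap onto the neck through its click and on to the seal's hard stop. The job was handed in at about 24 s with the cap still gripped and pressed; no verdict is reported.

**Last checks:**
- **Click:** the push rose to about 10 N, then dropped to -2.4 N.
- **Seal:** after the click the push rose steadily, then travel stopped at TCP z 0.1075 (0.1077 expected for fully home). It held there at about 19.5 N down with a grip width of 43 mm.
- **Pin and bystanders:** the last picture shows the pin upright in the slot and the jar, bottle and carton where they started.

**What disagreed:**
- **Fingertip height:** the fingertips sat about 24 mm higher than the reported TCP in the pictures. My first grasp on the pin therefore closed over the top of its head with about 7 N. The pin did not move, and I regripped lower.
- **Side force:** about 8 N of sideways force remains on the wrist in the final press. The TCP has moved about 1 mm sideways from the neck position I measured.
- **Calibration:** the two cameras disagreed by 1 to 3 mm, so I took the average of the two.

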